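Clear the pile on the seed-inspection bench

ROBOT

A 6-joint arm with a two-finger parallel gripper is mounted at the origin on the work surface. World frame = base frame: x ahead of the robot, y to its left, z up, the work surface at z = 0. Lengths are in mm, angles in rad, forces in N, time in s.
With the tool pointing down it reaches from about 400 to 925 mm from the base axis. Payload 12.5 kg.
Tool frame: the origin (TCP) lies on the mounting face of the last link; the fingertips stand 190 mm ahead of it and the grasp point (between the pads) lies 171 mm ahead of it; z points along the fingers, y is the line along which they close (so a half turn about z gives the same grasp; the last joint's range is limited). The gripper opens to 95 mm and grips with 3 to 60 N. Pads are 20 mm wide; open, the fingers measure 119 mm over their backs; the gripper's body (75 mm by 180 mm) begins 59 mm behind the grasp point.
Start: joints at [-1.241, 0.491, 1.559, -0, 1.092, -0.106], TCP at [263.853, -566.574, 404.761] pointing down, gripper open.
Joint ranges: [-3.1, 3.1], [-0.84, 2.19], [0.05, 2.79], [-1.13, 4.28], [0.06, 2.93], [-2.69, 2.69]. Speed limits (rad/s): [2.22, 2.22, 2.79, 3.14, 3.14, 3.14].

INTERFACE

Orientations are given as [roll, pitch, yaw] about the fixed x, y, z axes, in that order (R = Rz(yaw) Ry(pitch) Rx(roll)).
In Python, from cell import * gives the robot as it stands.
- The arm moves only by the tool arm_command, never from a script. Its argument "rows" is a list that holds one entry, the list of rows, each a list of 7 numbers: the shift along the tool's x, y, z normalised to -1 to 1, where 1 is 0.15 m, then the turn, a rotation vector about the tool's x, y, z normalised to -1 to 1, where 1 is 360 degrees, then the opening, from -1 (shut) to 1 (fully open). A call has 1 to 10 rows; each row is the pose to reach, as a shift and turn from the pose commanded when the call began, along the tool's axes at that moment, turning the shorter way round; what a row does not reach only later rows make up. A row lasts 1/12 s, in which the tool goes at most 41.7 mm and 7.16 degrees, less where a joint would pass 70% of its speed; a pose out of reach is approached as far as the arm can. A call with a number of a shift or a turn outside -1 to 1 is refused whole. A call with a gripper value outside its range is refused whole. The fingers move at their own pace and stop on an object; the grip force is fixed at half the most. Time passes only in rows, so rows that repeat a pose let the fingers close. It gives the time, the measured TCP pose, the force, the opening and the grip force at its end, in the units of the state.
- state(): the state, without advancing time (a new reading comes with each control period).
- read_camera(name): name is "scene" or "top"; returns (picture, depth): 480x640x3 uint8, red, green, blue; 480x640 float32, mm along the optical axis (not along the pixel's ray), 0 where there is no reading.
- get_calibration(name): a dict with "camera_matrix" (3x3 intrinsics, pixels), "position" and "orientation" of the camera in the world. Camera axes: x right, y up, looking along -z (the intrinsics and any distortion apply to the point x, -y, -z); pixel columns grow to the right and rows downward; lengths in mm; the calibration is good to about 2 mm. A picture is of the moment at which its call begins. get_calibration takes no time and is no camera call.
- job_done(): hands the job in; it is judged then, once.
The state is a dict: "t": time; "joints": joint angles; "qvel": joint speeds; "tau": joint torques, N m; "eef_pos": TCP position; "tcp_rot": TCP orientation; "ft_force": force on the tool from outside, world axes, zero at the start; "moment": the same for the moment, N m; "opening": opening from 0.0 (shut) to 1.0 (fully open); "grip_force": force on a finger pad.
Only numpy, scipy, OpenCV 4.12 (cv2) and the standard library are available. Lean on these libraries where they do the work, as an engineer would, in place of code of your own. Each camera call takes 0.05 s, during which the arm holds its last target. There are 200 camera calls.

TASK

Get the bench ready for the next seed sample: put the steel weight that stands on the balance into the hole of its wooden block, and take the pile apart, setting the black magnifier in the middle of the white framed board, the round tin in the middle of the balance pan, and the grey case flat in the wooden tray, lengthwise along it. Set everything down gently and keep it upright, and leave the beaker and the jar where they are.

Things in the scene. Friction and masses are not known exactly. Their poses are not given: they have to be found in the camera images.
- weight: loose polished steel knob weight, about 0.2 kg, standing upright on the balance pan at the start: cylinder 30 mm diameter and 30 mm high, a 12 mm neck 6 mm high, then a 20 mm knob 10 mm high, 46 mm in all. Origin: centre of its underside, z up.
- magnifier: loose black stand magnifier with a glass top, about 50 g, round, 40 mm diameter at foot and head (36 mm in the waist from 6 to 20 mm up), 34 mm high. At the start it stands on top of the pile, on the tin. Origin: centre of its underside, z up.
- tin: loose flat round aluminium weighing tin with a closed lid that stays on, about 70 g: body 56 mm diameter, 16 mm high, lid 58 mm diameter, 8 mm high, 24 mm in all, flat top. At the start it is the middle of the pile, on the case and under the magnifier. Origin: centre of its underside, z up.
- case: loose grey rectangular closed seed case with a small black clasp on one end, about 140 g: 96 mm (its x) by 64 mm (its y) by 32 mm high, flat top; the lid stays shut. At the start it is the bottom of the pile, on the table. Origin: centre of its underside, z up.
- balance: fixed small white laboratory balance with a dark display; housing 150 x 124 mm, 40 mm high, running from 97 mm on the display side (-x of the balance) to 53 mm on the other side of the pan axis. Its round steel pan, 100 mm diameter, is flat, rigid, and its top is 50 mm above the table. Origin: on the table, exactly under the centre of the pan, z up.
- weight_block: fixed wooden block 80 x 80 mm, 30 mm high, with one round blind hole in the middle, 47 mm diameter and 16 mm deep (its floor is 14 mm above the table): the home of the weight. Origin: centre of the underside, z up.
- board: fixed wood-framed inspection board, 160 (its x) x 140 mm outside, with a white panel of 136 x 116 mm whose top is 22 mm above the table; the frame around it stands 28 mm above the table; small steel handle on one side. Origin: on the table under the centre of the panel, z up.
- tray: fixed shallow open wooden tray, 144 (its x) x 112 mm outside, walls 10 mm thick, rim 16 mm above the table, inside 124 x 92 mm, inner floor 10 mm above the table. Origin: centre of the underside, z up, x along the longer side.
- beaker: loose glass beaker, 72 mm diameter, 90 mm high, holding a few thin tools that stand out to 150 mm; on the robot's right; not part of the job. Origin: centre of the underside.
- jar: loose amber glass jar with a white cap, 64 mm diameter, 100 mm high; on the robot's left; not part of the job. Origin: centre of the underside.
Mind the look-alikes: they are no part of the job. What is shaped like the tray but orange is not meant.

How it is judged:
By the outcome, as a careful person would: the job done as asked, in the order asked, and still so for the second after the job is handed in, with the robot touching nothing.
It also fails if it takes over 112 s, if anything falls off the work surface, if the arm or the gripper's body presses on something with over 40 N, if the wrist force passes 120 N, or if a joint passes its speed limit or range.

## Working session

There is one attempt and no reset: what is moved stays moved. The work goes in short steps, Python scripts to look and compute and a tool call to move; the robot and the scene stay as the last step left them, time stands still between calls to the robot, and variables do not carry over. Pictures are saved under pics/ and viewed, at most 14 in all, crops included, and the job is handed in when it is done.

Besides the shell and the picture viewer there is one more tool, called after "Request:" as name(argument=value, ...), one argument or row to a line, values as JSON. arm_command: Moves the arm, as the interface text tells. Its arguments: {"type":"object","properties":{"rows":{"type":"array","items":{"type":"array","items":{"type":"array","items":{"type":"number","minimum":-1,"maximum":1}}}}},"required":["rows"]}

```bash
mkdir -p pics; ls
python3 - <<'E'
from cell import *
import cv2, numpy as np
print(state())
for n in ("scene","top"):
    im,d=read_camera(n); c=get_calibration(n); print(n,c)
    cv2.imwrite(f"pics/{n}0.png",im[:,:,::-1]); np.save(f"{n}0.npy",d);
E
```

```text
pics
{'t': 0.0, 'joints': array([-1.24057221e+00,  4.91565230e-01,  1.55947093e+00,  2.82651286e-05,
        1.09171519e+00, -1.05600578e-01]), 'qvel': array([ 7.60112523e-05, -3.75595203e-04,  2.67396410e-04, -2.34141914e-03,
       -1.57468366e-03, -9.26191828e-04]), 'tau': array([-6.22656007e-04, -6.12651515e+01, -2.58184361e+01,  6.92416937e-02,
        4.81639104e-02, -9.29601219e-05]), 'eef_pos': array([ 263.85811455, -566.52851111,  404.15070939]), 'tcp_rot': array([-3.14044306e+00, -1.47059241e-04,  4.35811570e-01]), 'ft_force': array([-1.02178411, -0.48299296,  0.26918359]), 'moment': array([-0.04446855,  0.006669  , -0.05035161]), 'grip_force': 0.0, 'opening': 0.9984213585189062}
scene {'camera_matrix': array([[433.4361884 ,   0.        , 316.01845385],
       [  0.        , 433.4361884 , 238.59694664],
       [  0.        ,   0.        ,   1.        ]]), 'position': array([1074.3403371 , -251.32711989,  829.7233001 ]), 'orientation': array([ 0.59608333, -0.01694685,  1.08628568])}
top {'camera_matrix': array([[582.14267909,   0.        , 315.90105657],
       [  0.        , 582.14267909, 246.83541726],
       [  0.        ,   0.        ,   1.        ]]), 'position': array([ 5.18412720e+02, -9.45619475e-02,  1.42520410e+03]), 'orientation': array([ 0.08372879,  0.00292661, -1.56250782])}
```

View pics/scene0.png

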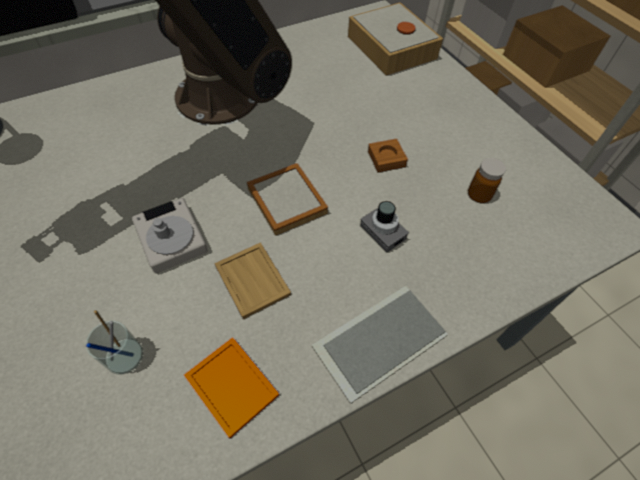

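View pics/top0.png

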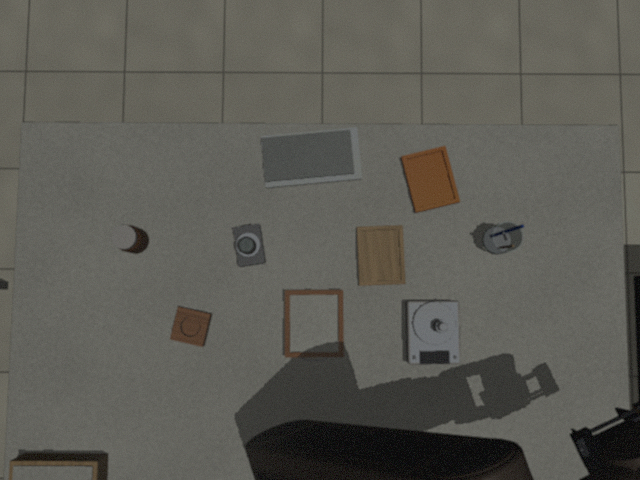

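The scene view shows the balance with the weight at about (168,235), the tray at (253,280), the board at (287,197), the block at (388,153) and the pile at (385,222). The orange look-alike is at (232,387). In the top view the pile is at (248,245), block (190,327), board (313,323), tray (381,255) and balance (433,330).

```bash
cat > h.py <<'E'
import numpy as np, cv2
from cell import *
from scipy.spatial.transform import Rotation as Rn
CAL={n:get_calibration(n) for n in("scene","top")}
def rays(n,uv):
    c=CAL[n];K=c["camera_matrix"];uv=np.atleast_2d(np.asarray(uv,float))
    d=np.c_[(uv[:,0]-K[0,2])/K[0,0],-(uv[:,1]-K[1,2])/K[1,1],-np.ones(len(uv))]
    return c["position"],Rn.from_euler("xyz",c["orientation"]).apply(d)
def plane(n,uv,z):
    p,d=rays(n,uv);return p+d*((z-p[2])/d[:,2])[:,None]
def tri(u1,u2,n1="top",n2="scene"):
    p,a=rays(n1,u1);q,b=rays(n2,u2);a=a[0];b=b[0]
    s=np.linalg.lstsq(np.c_[a,-b],q-p,rcond=None)[0];A=p+s[0]*a;B=q+s[1]*b
    return (A+B)/2,np.linalg.norm(A-B)
def cloud(n,d):
    v,u=np.mgrid[:480,:640];p,r=rays(n,np.c_[u.ravel(),v.ravel()])
    P=p+r*d.reshape(-1,1);P[d.ravel()==0]=np.nan;return P.reshape(480,640,3)
E
python3 - <<'E'
from h import *
R={"top":dict(board=(275,283,352,362),tray=(350,218,412,292),block=(165,300,217,352),bal=(400,292,465,370),pile=(226,216,272,272)),
"scene":dict(board=(240,157,335,237),tray=(208,238,298,322),block=(362,132,414,176),bal=(126,190,214,276),pile=(354,194,416,252))}
Z=dict(board=28,tray=16,block=30,bal=40,pile=32)
tiles=[]
for n in R:
    im=cv2.imread(f"pics/{n}0.png");P=cloud(n,np.load(f"{n}0.npy"))
    row=[]
    for k,(a,b,c,d) in R[n].items():
        Q=P[b:d,a:c].reshape(-1,3);z=Q[:,2]
        print(n,k,"z pct",np.nanpercentile(z,[2,25,50,75,90,98]).round(1), "bad",np.isnan(z).mean().round(2))
        crop=im[b:d,a:c];g=cv2.convertScaleAbs(crop,alpha=1.8)
        m=(cv2.cvtColor(crop,cv2.COLOR_BGR2HSV)[:,:,1]>90).astype(np.uint8) if k in("board","tray","block") else ((P[b:d,a:c,2]>(15))).astype(np.uint8)
        cs,_=cv2.findContours(m,cv2.RETR_EXTERNAL,cv2.CHAIN_APPROX_NONE)
        ct=max(cs,key=cv2.contourArea).reshape(-1,2)+[a,b]
        W=plane(n,ct,Z[k])[:,:2].astype(np.float32)
        r=cv2.minAreaRect(W);print("   rect c",np.round(r[0],1),"size",np.round(r[1],1),"ang",round(r[2],1))
        row.append(cv2.resize(g,(160,280),interpolation=cv2.INTER_CUBIC) if 0 else cv2.copyMakeBorder(cv2.resize(g,None,fx=3 if 0 else 160/(c-a),fy=160/(c-a),interpolation=cv2.INTER_CUBIC)[:240],0,max(0,240-int(round((d-b)*160/(c-a)))),0,0,cv2.BORDER_CONSTANT)[:240])
    row=[cv2.copyMakeBorder(x,0,240-x.shape[0],0,160-x.shape[1],cv2.BORDER_CONSTANT) for x in row]
    tiles.append(np.hstack(row))
cv2.imwrite("pics/m1.png",np.vstack(tiles))
E
```

```text
top board z pct [-6.2  0.1 19.2 23.2 26.6 30. ] bad 0.0
   rect c [453.9   9.2] size [156.1 136.4] ang 0.5
top tray z pct [-6.3 -0.5  6.4 10.9 14.5 18.2] bad 0.0
   rect c [ 617.6 -163.7] size [134.3  83.3] ang 3.2
top block z pct [-7.  -2.2  2.4 25.7 29.4 32.3] bad 0.0
   rect c [443.8 302.5] size [80.  78.1] ang 77.2
top bal z pct [-6.3  0.9 37.9 45.5 50.5 78.8] bad 0.0
   rect c [ 436.9 -270.4] size [147.3 126.6] ang 0.5
top pile z pct [-6.8 -2.   2.  31.9 59.5 91.1] bad 0.0
   rect c [641.  167.2] size [99.  64.7] ang 9.4
scene board z pct [-1.3  1.4  3.8 23.9 28.5 31. ] bad 0.0
   rect c [459.6   8.2] size [177.2 143.9] ang 1.0
scene tray z pct [-1.2  1.1  3.2 11.8 16.2 18.7] bad 0.0
   rect c [ 620.2 -151.1] size [149.2 111.2] ang 2.5
scene block z pct [-1.   1.5  3.7 26.8 31.9 33.6] bad 0.0
   rect c [452.3 299.1] size [ 90.  102.1] ang 77.4
scene bal z pct [-1.2  1.3  3.9 42.4 51.6 79.1] bad 0.0
   rect c [ 443.1 -271.2] size [169.  123.3] ang 0.7
scene pile z pct [-1.1  1.2  3.2 33.6 60.6 92.7] bad 0.0
   rect c [638.7 178.4] size [110.9 101.2] ang 9.4
```

View pics/m1.png

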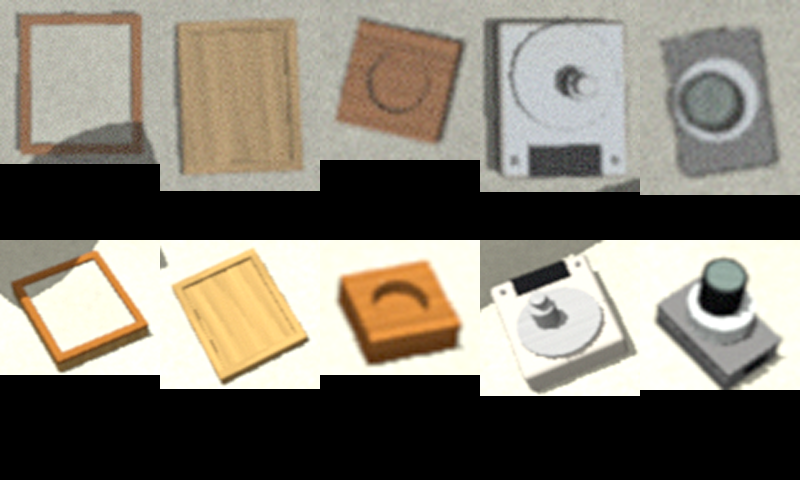

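The montage shows both views of each fixture and the pile. The balance display faces the robot and the weight stands off the pan centre, at about (442,327) in the top view. I'll refine the centres next.

```bash
cat > m2.py <<'E'
from h import *
def main(tag):
  ims={n:cv2.imread(f"pics/{n}{tag}.png") for n in CAL};C={n:cloud(n,np.load(f"{n}{tag}.npy")) for n in CAL}
  def band(n,box,lo,hi):
    a,b,c,d=box;m=np.zeros((480,640),np.uint8);m[b:d,a:c]=((C[n][b:d,a:c,2]>lo)&(C[n][b:d,a:c,2]<hi));return m
  def big(m):
    ct=max(cv2.findContours(m,cv2.RETR_EXTERNAL,cv2.CHAIN_APPROX_NONE)[0],key=cv2.contourArea);return ct.reshape(-1,2)
  T=dict(bal=(400,292,465,370),pile=(226,216,272,272));S=dict(bal=(126,190,214,276),pile=(354,194,416,252))
  for nm,box,lo,hi,z in(("knob","bal",84,110,96),("mag","pile",82,100,90),("tin","pile",46,64,56),("pan","bal",47,120,50),("case","pile",24,120,32)):
    uv={}
    for n,B in(("top",T),("scene",S)):
      c=big(band(n,B[box],lo,hi));(u,r)=cv2.minEnclosingCircle(c);zz=np.nanmedian(C[n][...,2][band(n,B[box],lo,hi)>0])
      W=plane(n,c,z)[:,:2].astype(np.float32);e=cv2.minEnclosingCircle(W);q=cv2.minAreaRect(W)
      uv[n]=u;print(nm,n,"medz",zz.round(1),"circ",np.round(e[0],1),round(2*e[1],1),"rect",np.round(q[0],1),np.round(q[1],1),round(q[2],1))
    if nm in("knob","mag"):print("   tri",tri(uv["top"],uv["scene"]))
  for nm,b in(("tray",(345,213,417,297)),("block",(165,300,217,352)),("board",(275,283,352,362))):
    a,y,c,d=b;s=cv2.cvtColor(ims["top"][y:d,a:c],cv2.COLOR_BGR2HSV)[:,:,1]
    s=cv2.GaussianBlur(s,(3,3),0);t,m=cv2.threshold(s,0,1,cv2.THRESH_OTSU);m=cv2.morphologyEx(m,cv2.MORPH_OPEN,np.ones((2,2)))
    W=plane("top",big(m)+[a,y],dict(tray=16,block=30,board=28)[nm])[:,:2].astype(np.float32);q=cv2.minAreaRect(W);print(nm,"top",t,np.round(q[0],1),np.round(q[1],1),round(q[2],1))
  for nm,b,lo,hi,z in(("tray",(208,238,298,322),13.5,25,16),("block",(362,132,414,176),27,40,30),("board",(240,157,335,237),25,40,28),("board2",(240,157,335,237),19,25,22)):
    W=plane("scene",big(band("scene",b,lo,hi)),z)[:,:2].astype(np.float32);q=cv2.minAreaRect(W);print(nm,"scene",np.round(q[0],1),np.round(q[1],1),round(q[2],1))
if __name__=="__main__":
  main("0")
  g=cv2.cvtColor(cv2.imread("pics/top0.png"),cv2.COLOR_BGR2GRAY)
  for nm,(a,b,c,d),z,D in(("pan",(400,292,465,370),50,100),("hole",(165,300,217,352),30,47)):
    k=4;G=cv2.resize(g[b:d,a:c],None,fx=k,fy=k,interpolation=cv2.INTER_CUBIC);r=D/(1425-z)*582/2*k
    h=cv2.HoughCircles(G,cv2.HOUGH_GRADIENT,1.5,200,param1=80,param2=15,minRadius=int(r*.93),maxRadius=int(r*1.08))
    if h is not None:
      u=(h[0,0,:2]+.5)/k-.5+[a,b];print(nm,u,h[0,0,2]/r,plane("top",u,z).round(1))
E
python3 m2.py
```

```text
knob top medz 93.8 circ [ 453.1 -282.7] 21.0 rect [ 452.2 -282.5] [19.2 18.9] 56.6
knob scene medz 96.4 circ [ 452.9 -281.3] 25.1 rect [ 452.7 -281.8] [21.6 20.7] 62.9
   tri (array([ 453.15836288, -282.73933942,   95.28301795]), np.float64(0.5661908986831585))
mag top medz 88.9 circ [634.9 166.6] 40.4 rect [635.4 166.8] [38.1 38.5] 19.0
mag scene medz 91.7 circ [636.3 166.8] 46.6 rect [637.2 167.2] [39.1 45.1] 57.6
   tri (array([635.33703115, 167.56827712,  87.05968729]), np.float64(1.16158770881618))
tin top medz 54.2 circ [638.6 167.3] 57.8 rect [638.2 167.1] [55.5 56.6] 45.8
tin scene medz 57.3 circ [641.1 166.8] 63.2 rect [644.2 163.9] [56.5 54.6] 51.5
pan top medz 50.4 circ [ 458.4 -271.3] 101.4 rect [ 458.2 -272.2] [95.4 96.4] 0.5
pan scene medz 51.8 circ [ 453.6 -273.8] 108.0 rect [ 456.3 -271.4] [99.1 97.9] 63.0
case top medz 33.9 circ [640.6 167.4] 111.8 rect [641.1 167.4] [98.7 64.3] 9.5
case scene medz 43.9 circ [640.  181.4] 131.4 rect [637.1 180.8] [107.1  97.8] 10.9
tray top 53.0 [ 615.9 -154.3] [143.  112.6] 2.5
block top 62.0 [441.5 300.2] [82.1 80.4] 77.7
board top 54.0 [451.5   6.7] [160.4 140.6] 0.7
tray scene [ 618. -150.] [146.3 112.6] 2.4
block scene [444.4 306.6] [82.8 85.5] 77.3
board scene [454.1  11.6] [165.3 141.6] 0.7
board2 scene [447.9  13.4] [135.2 115.6] 0.6
pan [433.1875 321.0625] 0.9851804 [[ 461.4 -271.5   50. ]]
```

Request:
arm_command(
  rows=[
    [[0.15,-0.09,0,0,0,0.01,1],[0.4,-0.24,0,0,0,0.03,1],[0.65,-0.4,0,0,0,0.05,1],[0.85,-0.52,0,0,0,0.065,1],[0.97,-0.592,0,0,0,0.0694,1],[0.97,-0.592,0,0,0,0.0694,1],[0.97,-0.592,0,0,0,0.0694,1]],
  ],
)

```text
t: 0.68
eef_pos: [358.9, -423.9, 404.8]
tcp_rot: [3.141, 0.0, 0.002]
ft_force: [0.3, -1.0, 0.0]
opening: 0.998
grip_force: 0.0
```

Request:
arm_command(
  rows=[
    [[0.1,-0.15,0.1,0,0,0,0.2],[0.25,-0.38,0.25,0,0,0,0.2],[0.42,-0.63,0.4,0,0,0,0.2],[0.56,-0.84,0.55,0,0,0,0.2],[0.627,-0.943,0.65,0,0,0,0.2],[0.627,-0.943,0.7,0,0,0,0.2],[0.627,-0.943,0.7,0,0,0,0.2]],
  ],
)

```text
t: 1.27
eef_pos: [452.6, -283.1, 297.7]
tcp_rot: [-3.14, 0.003, 0.002]
ft_force: [0.4, -0.4, -0.3]
opening: 0.614
grip_force: 0.0
```

Run:
```python
from h import *
s=state();print(s["eef_pos"],s["tcp_rot"],s["opening"])
o=[]
for n,(a,b,c,d) in(("scene",(90,120,250,280)),("top",(370,250,500,380))):
    im,dd=read_camera(n);o.append(cv2.resize(cv2.convertScaleAbs(im[b:d,a:c,::-1],alpha=1.3),(400,400),interpolation=cv2.INTER_CUBIC))
cv2.imwrite("pics/g1.png",np.hstack(o))
```

```text
[ 452.61099557 -283.05932945  297.73046253] [-3.13957339e+00  2.74706870e-03  2.04749290e-03] 0.613851477281429
```

View pics/g1.png

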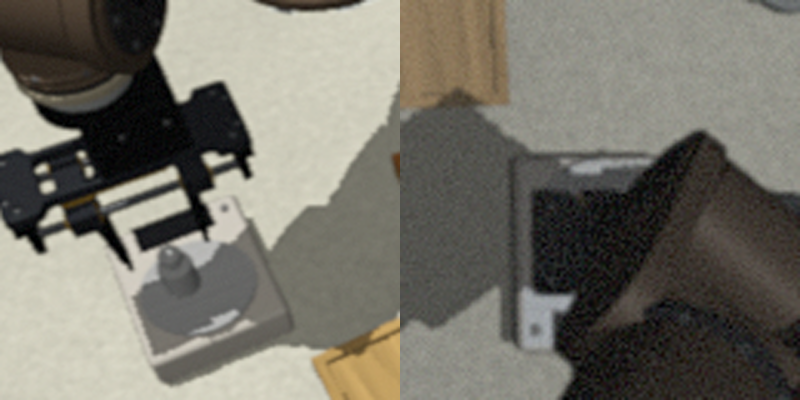

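The scene crop at left shows the two fingertips on either side of the weight, which is at about (172,265) in the crop. In the top crop the arm hides it. I'll descend and close.

Request:
arm_command(
  rows=[
    [[0,0,0.08,0,0,0,0.2],[0,0,0.16,0,0,0,0.2],[0,0,0.23,0,0,0,0.2],[0,0,0.265,0,0,0,0.2],[0,0,0.273,0,0,0,0.2],[0,0,0.273,0,0,0,0.2],[0,0,0.273,0,0,0,-0.2],[0,0,0.273,0,0,0,-1],[0,0,0.273,0,0,0,-1],[0,0,0.273,0,0,0,-1]],
  ],
)

```text
t: 2.2
eef_pos: [452.4, -283.2, 259.2]
tcp_rot: [3.141, -0.001, -0.0]
ft_force: [-0.0, -1.4, -0.2]
opening: 0.376
grip_force: 0.0
```

Request:
arm_command(
  rows=[
    [[0,0,0,0,0,0,-1],[0,0,0,0,0,0,-1],[0,0,0,0,0,0,-1],[0,0,0,0,0,0,-1],[0,0,0,0,0,0,-1],[0,0,0,0,0,0,-1]],
  ],
)

```text
t: 2.7
eef_pos: [452.4, -283.2, 259.0]
tcp_rot: [3.141, -0.0, -0.0]
ft_force: [-0.6, 0.6, 5.0]
opening: 0.308
grip_force: 30.0
```

Request:
arm_command(
  rows=[
    [[0,0,-0.04,0,0,0,-1],[0,0,-0.14,0,0,0,-1],[0,0,-0.26,0,0,0,-1],[0,0,-0.36,0,0,0,-1],[0,0,-0.4,0,0,0,-1],[0,0,-0.4,0,0,0,-1]],
  ],
)

```text
t: 3.2
eef_pos: [452.4, -283.2, 319.9]
tcp_rot: [3.14, -0.001, -0.0]
ft_force: [-0.0, 0.1, -1.9]
opening: 0.309
grip_force: 30.0
```

Request:
arm_command(
  rows=[
    [[0,-0.05,0,0,0,0,-1],[0,-0.17,0,0,0,0,-1],[0,-0.34,0,0,0,0,-1],[0,-0.54,0,0,0,0,-1],[0,-0.76,0,0,0,0,-1],[0,-0.98,0,0,0,0,-1]],
  ],
)

```text
t: 3.7
eef_pos: [451.8, -134.6, 317.6]
tcp_rot: [-3.141, 0.002, -0.001]
ft_force: [0.0, 0.4, -2.8]
opening: 0.306
grip_force: 30.0
```

Request:
arm_command(
  rows=[
    [[0,-0.2,0,0,0,0,-1],[0,-0.4,0,0,0,0,-1],[0,-0.6,0,0,0,0,-1],[0,-0.8,0,0,0,0,-1],[0,-1,0,0,0,0,-1]],
  ],
)

```text
t: 4.12
eef_pos: [451.7, 15.6, 317.8]
tcp_rot: [-3.141, 0.002, -0.0]
ft_force: [0.4, 0.0, -2.8]
opening: 0.303
grip_force: 30.0
```

Request:
arm_command(
  rows=[
    [[0,-0.2,0,0,0,0,-1],[0,-0.4,0,0,0,0,-1],[0,-0.6,0,0,0,0,-1],[0,-0.78,0,0,0,0,-1],[0,-0.93,0,0,0,0,-1],[0,-1,0,0,0,0,-1],[0,-1,0,0,0,0,-1]],
  ],
)

```text
t: 4.7
eef_pos: [451.9, 165.5, 317.9]
tcp_rot: [3.141, 0.001, 0.002]
ft_force: [-0.7, 0.6, -1.2]
opening: 0.307
grip_force: 30.0
```

Request:
arm_command(
  rows=[
    [[-0.01,-0.1,0,0,0,0,-1],[-0.02,-0.28,0,0,0,0,-1],[-0.03,-0.48,0,0,0,0,-1],[-0.045,-0.68,0,0,0,0,-1],[-0.055,-0.83,0,0,0,0,-1],[-0.06,-0.91,0,0,0,0,-1],[-0.06,-0.91,0,0,0,0,-1],[-0.06,-0.91,0,0,0,0,-1]],
  ],
)

```text
t: 5.37
eef_pos: [443.5, 299.6, 318.2]
tcp_rot: [3.141, 0.001, 0.0]
ft_force: [-0.4, 0.3, -2.9]
opening: 0.308
grip_force: 30.0
```

Run:
```python
from h import *
g=cv2.cvtColor(cv2.imread("pics/scene0.png"),cv2.COLOR_BGR2HSV)
a,b,c,d=362,132,414,176
im=cv2.resize(cv2.imread("pics/scene0.png")[b:d,a:c],None,fx=8,fy=8,interpolation=cv2.INTER_CUBIC)
im2,_=read_camera("scene");x,y,z,w=340,60,460,180
im2=cv2.resize(cv2.convertScaleAbs(im2[y:w,x:z,::-1],alpha=1.3),(352,352),interpolation=cv2.INTER_CUBIC)
# project candidate hole circle rim (z=30) into crop
def proj(n,P):
    cc=CAL[n];K=cc["camera_matrix"];q=Rn.from_euler("xyz",cc["orientation"]).inv().apply(np.atleast_2d(P)-cc["position"])
    return np.c_[K[0,0]*q[:,0]/-q[:,2]+K[0,2],K[1,1]*-q[:,1]/-q[:,2]+K[1,2]]
print("centre 443,302,30 ->",proj("scene",[443,302,30]),proj("top",[443,302,30]))
print(plane("top",[190.35,326.65],30),tri([190.35,326.65],[388,151.5]))
cv2.imwrite("pics/b1.png",np.hstack([im,im2]))
```

```text
centre 443,302,30 -> [[386.27637794 151.8003757 ]] [[190.3919286  326.44126738]]
[[442.50653381 302.08684428  30.        ]] (array([443.77928941, 303.88291912,  30.82788116]), np.float64(4.597936814280137))
```

View pics/b1.png

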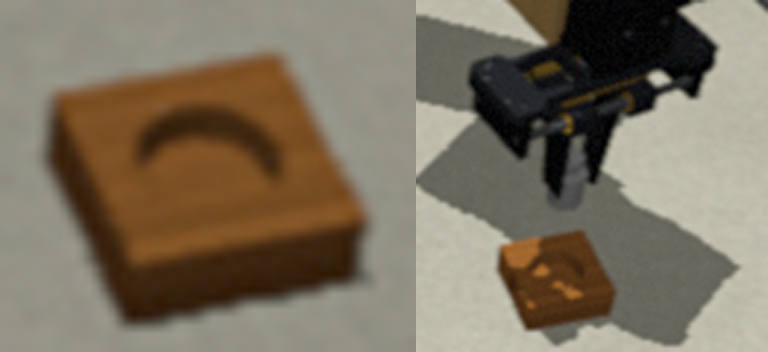

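The scene crop shows the hole's rim centred at about pixel (388,150.5), 2 px right of the prediction. The held weight hangs upright at (567,190) in the right half. I'll aim about 3 mm further in y.

Request:
arm_command(
  rows=[
    [[0,-0.02,0.06,0,0,0,-1],[0,-0.02,0.16,0,0,0,-1],[0,-0.02,0.28,0,0,0,-1],[0,-0.02,0.38,0,0,0,-1],[0,-0.02,0.42,0,0,0,-1],[0,-0.02,0.42,0,0,0,-1],[0,-0.02,0.42,0,0,0,-1]],
  ],
)

```text
t: 6.0
eef_pos: [443.8, 302.8, 255.7]
tcp_rot: [3.141, 0.0, -0.001]
ft_force: [0.7, -0.2, -2.4]
opening: 0.306
grip_force: 30.0
```

Run:
```python
from h import *
print(state()["eef_pos"],state()["tcp_rot"])
im2,_=read_camera("scene");x,y,z,w=350,100,430,180
cv2.imwrite("pics/b2.png",cv2.resize(cv2.convertScaleAbs(im2[y:w,x:z,::-1],alpha=1.6),(500,500),interpolation=cv2.INTER_CUBIC))
```

```text
[443.78577771 302.84305237 255.71618949] [ 3.14125211e+00  4.00964718e-04 -1.02179031e-03]
```

View pics/b2.png

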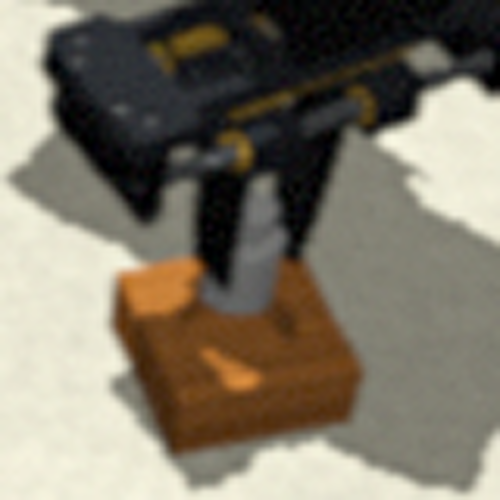

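The crop shows the weight upright over the hole, its base centred at about pixel (388.4,146.6), which agrees with the hole. I'll lower it gently.

Request:
arm_command(
  rows=[
    [[0,0,0.04,0,0,0,-1],[0,0,0.09,0,0,0,-1],[0,0,0.14,0,0,0,-1],[0,0,0.17,0,0,0,-1],[0,0,0.19,0,0,0,-1],[0,0,0.2,0,0,0,-1],[0,0,0.206,0,0,0,-1],[0,0,0.21,0,0,0,-1],[0,0,0.21,0,0,0,-1]],
  ],
)

```text
t: 6.8
eef_pos: [443.5, 303.3, 224.3]
tcp_rot: [3.142, -0.0, -0.0]
ft_force: [-0.7, 0.2, -2.6]
opening: 0.306
grip_force: 30.0
```

Request:
arm_command(
  rows=[
    [[0,0,0.005,0,0,0,-1],[0,0,0.01,0,0,0,-1],[0,0,0.01,0,0,0,-1]],
  ],
)

```text
t: 7.05
eef_pos: [443.6, 303.3, 223.0]
tcp_rot: [-3.141, -0.001, -0.0]
ft_force: [-0.7, -0.1, 1.6]
opening: 0.307
grip_force: 30.0
```

Request:
arm_command(
  rows=[
    [[0,0,0.003,0,0,0,-1],[0,0,0.006,0,0,0,-1],[0,0,0.006,0,0,0,-1]],
  ],
)

```text
t: 7.3
eef_pos: [443.5, 303.2, 223.0]
tcp_rot: [-3.141, -0.001, -0.0]
ft_force: [-2.9, -1.8, 13.2]
opening: 0.307
grip_force: 30.0
```

Request:
arm_command(
  rows=[
    [[0,0,-0.005,0,0,0,-0.36],[0,0,-0.005,0,0,0,-0.3],[0,0,-0.005,0,0,0,-0.2],[0,0,-0.005,0,0,0,0],[0,0,-0.005,0,0,0,0.1],[0,0,-0.005,0,0,0,0.1],[0,0,-0.1,0,0,0,0.1],[0,0,-0.3,0,0,0,0.1],[0,0,-0.55,0,0,0,0.1],[0,0,-0.8,0,0,0,0.1]],
  ],
)

```text
t: 8.13
eef_pos: [443.4, 303.2, 342.7]
tcp_rot: [3.141, 0.002, -0.0]
ft_force: [-0.1, 0.3, 0.3]
opening: 0.548
grip_force: 0.0
```

Run:
```python
from h import *
s=state();print(s["eef_pos"],s["tcp_rot"],s["opening"])
o=[]
for n,(a,b,c,d) in(("scene",(350,110,420,180)),("top",(155,292,225,362))):
    im,dd=read_camera(n);o.append(cv2.resize(cv2.convertScaleAbs(im[b:d,a:c,::-1],alpha=1.6),(400,400),interpolation=cv2.INTER_CUBIC))
cv2.imwrite("pics/b3.png",np.hstack(o))
```

```text
[443.35306496 303.15848921 342.72671148] [ 3.14064180e+00  1.67218095e-03 -3.25401662e-04] 0.5476405702864532
```

View pics/b3.png

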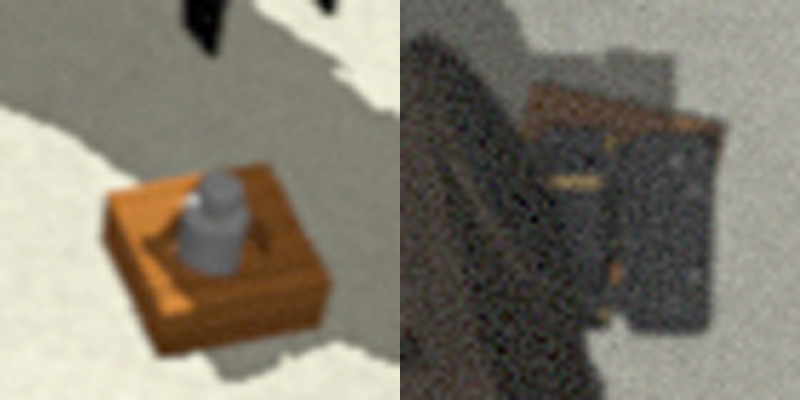

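The weight stands upright in the hole, at (215,225) in the left crop. The magnifier is next.

Request:
arm_command(
  rows=[
    [[0.1,0.07,0,0,0,0,0.2],[0.26,0.18,0,0,0,0,0.2],[0.45,0.32,0,0,0,0,0.2],[0.64,0.453,0,0,0,0,0.2]],
  ],
)

```text
t: 8.57
eef_pos: [540.2, 234.6, 341.4]
tcp_rot: [3.141, 0.0, 0.001]
ft_force: [0.1, -0.2, 0.2]
opening: 0.6
grip_force: 0.0
```

Request:
arm_command(
  rows=[
    [[0.18,0.13,0.03,0,0,0,0.2],[0.36,0.26,0.08,0,0,0,0.2],[0.52,0.37,0.13,0,0,0,0.2],[0.62,0.44,0.17,0,0,0,0.2],[0.64,0.453,0.18,0,0,0,0.2],[0.64,0.453,0.18,0,0,0,0.2],[0.64,0.453,0.18,0,0,0,0.2],[0.64,0.453,0.18,0,0,0,0.2]],
  ],
)

```text
t: 9.23
eef_pos: [634.7, 168.1, 315.1]
tcp_rot: [3.142, 0.0, 0.001]
ft_force: [0.3, -0.3, 0.1]
opening: 0.595
grip_force: 0.0
```

Request:
arm_command(
  rows=[
    [[0.005,0.005,0.07,0,0,0,0.2],[0.005,0.005,0.18,0,0,0,0.2],[0.005,0.005,0.29,0,0,0,0.2],[0.005,0.005,0.37,0,0,0,0.2],[0.005,0.005,0.4,0,0,0,0.2],[0.005,0.005,0.407,0,0,0,0.2],[0.005,0.005,0.407,0,0,0,0.2],[0.005,0.005,0.407,0,0,0,-0.05],[0.005,0.005,0.407,0,0,0,-0.1]],
  ],
)

```text
t: 9.98
eef_pos: [636.3, 166.6, 254.6]
tcp_rot: [-3.141, -0.001, -0.0]
ft_force: [0.3, -0.5, -0.5]
opening: 0.515
grip_force: 0.0
```

Request:
arm_command(
  rows=[
    [[0,0,0,0,0,0,-0.15],[0,0,0,0,0,0,-0.2],[0,0,0,0,0,0,-0.3],[0,0,0,0,0,0,-1],[0,0,0,0,0,0,-1],[0,0,0,0,0,0,-1]],
  ],
)

```text
t: 10.48
eef_pos: [636.3, 166.6, 254.3]
tcp_rot: [-3.142, -0.001, -0.0]
ft_force: [-0.6, -0.5, 5.2]
opening: 0.415
grip_force: 30.0
```

Request:
arm_command(
  rows=[
    [[0,0,-0.03,0,0,0,-1],[0,0,-0.1,0,0,0,-1],[0,0,-0.22,0,0,0,-1],[0,0,-0.35,0,0,0,-1],[0,0,-0.45,0,0,0,-1],[0,0,-0.5,0,0,0,-1]],
  ],
)

```text
t: 10.98
eef_pos: [636.3, 166.6, 331.5]
tcp_rot: [-3.141, -0.003, -0.0]
ft_force: [0.1, 0.1, -0.6]
opening: 0.412
grip_force: 30.0
```

Request:
arm_command(
  rows=[
    [[-0.06,0.05,0,0,0,0,-1],[-0.17,0.14,0,0,0,0,-1],[-0.32,0.27,0,0,0,0,-1],[-0.46,0.39,0,0,0,0,-1],[-0.61,0.525,0,0,0,0,-1]],
  ],
)

```text
t: 11.4
eef_pos: [543.6, 87.4, 328.8]
tcp_rot: [3.141, 0.0, 0.0]
ft_force: [0.2, -0.0, -0.7]
opening: 0.412
grip_force: 30.0
```

Request:
arm_command(
  rows=[
    [[-0.15,0.13,0,0,0,0,-1],[-0.3,0.26,0,0,0,0,-1],[-0.44,0.38,0,0,0,0,-1],[-0.55,0.47,0,0,0,0,-1],[-0.6,0.52,0.05,0,0,0,-1],[-0.61,0.525,0.15,0,0,0,-1],[-0.61,0.525,0.25,0,0,0,-1],[-0.61,0.525,0.3,0,0,0,-1],[-0.61,0.525,0.3,0,0,0,-1]],
  ],
)

```text
t: 12.15
eef_pos: [453.0, 9.1, 282.7]
tcp_rot: [-3.141, 0.002, -0.0]
ft_force: [-0.1, -0.5, -0.4]
opening: 0.413
grip_force: 30.0
```

Request:
arm_command(
  rows=[
    [[0,0,0.06,0,0,0,-1],[0,0,0.15,0,0,0,-1],[0,0,0.24,0,0,0,-1],[0,0,0.32,0,0,0,-1],[0,0,0.37,0,0,0,-1],[0,0,0.395,0,0,0,-1],[0,0,0.4,0,0,0,-1],[0,0,0.4,0,0,0,-1]],
  ],
)

```text
t: 12.82
eef_pos: [453.3, 9.2, 224.0]
tcp_rot: [3.141, -0.0, -0.0]
ft_force: [0.5, 0.0, -0.4]
opening: 0.412
grip_force: 30.0
```

Request:
arm_command(
  rows=[
    [[0,0,0.005,0,0,0,-1],[0,0,0.01,0,0,0,-1],[0,0,0.01,0,0,0,-1]],
  ],
)

```text
t: 13.07
eef_pos: [453.2, 9.1, 222.6]
tcp_rot: [3.141, -0.001, -0.0]
ft_force: [0.6, -0.4, -0.2]
opening: 0.417
grip_force: 30.0
```

Request:
arm_command(
  rows=[
    [[0,0,0.004,0,0,0,-1],[0,0,0.008,0,0,0,-1],[0,0,0.008,0,0,0,-1]],
  ],
)

```text
t: 13.32
eef_pos: [453.2, 9.1, 221.1]
tcp_rot: [3.141, -0.0, -0.0]
ft_force: [0.5, 0.3, -0.6]
opening: 0.412
grip_force: 30.0
```

Request:
arm_command(
  rows=[
    [[0,0,0.003,0,0,0,-1],[0,0,0.006,0,0,0,-1],[0,0,0.006,0,0,0,-1]],
  ],
)

```text
t: 13.57
eef_pos: [453.2, 9.1, 220.3]
tcp_rot: [3.141, -0.0, -0.0]
ft_force: [-1.1, 0.1, 1.5]
opening: 0.412
grip_force: 30.0
```

Request:
arm_command(
  rows=[
    [[0,0,0.002,0,0,0,-0.16],[0,0,0.002,0,0,0,-0.12],[0,0,0.002,0,0,0,-0.06],[0,0,0.002,0,0,0,0.05],[0,0,0.002,0,0,0,0.2],[0,0,0.002,0,0,0,0.2],[0,0,-0.08,0,0,0,0.2],[0,0,-0.25,0,0,0,0.2],[0,0,-0.45,0,0,0,0.2],[0,0,-0.6,0,0,0,0.2]],
  ],
)

```text
t: 14.4
eef_pos: [453.1, 9.1, 311.8]
tcp_rot: [3.141, -0.0, -0.0]
ft_force: [-0.6, 0.5, 0.1]
opening: 0.603
grip_force: 0.0
```

Request:
arm_command(
  rows=[
    [[0.15,-0.13,0,0,0,0,1],[0.3,-0.26,0,0,0,0,1],[0.45,-0.39,0,0,0,0,1],[0.6,-0.52,0,0,0,0,1]],
  ],
)

```text
t: 14.73
eef_pos: [544.0, 88.1, 310.5]
tcp_rot: [3.141, -0.0, -0.001]
ft_force: [0.7, -0.6, 0.7]
opening: 0.825
grip_force: 0.0
```

Run:
```python
from h import *
s=state();print(s["eef_pos"],s["tcp_rot"],s["opening"])
o=[]
for n,(a,b,c,d) in(("scene",(240,120,420,255)),("top",(220,210,360,370))):
    im,dd=read_camera(n);cv2.imwrite(f"pics/{n}1.png",im[:,:,::-1]);np.save(f"{n}1.npy",dd)
    o.append(cv2.resize(cv2.convertScaleAbs(im[b:d,a:c,::-1],alpha=1.6),None,fx=400/(c-a),fy=400/(c-a),interpolation=cv2.INTER_CUBIC))
    P=cloud(n,dd)
    x0,y0,x1,y1=dict(scene=(260,165,315,225),top=(285,290,345,350))[n]
    z=P[y0:y1,x0:x1,2];m=((z>49)&(z<63)).astype(np.uint8)
    if m.sum()>20:
        ct=max(cv2.findContours(m,0,1)[0],key=cv2.contourArea).reshape(-1,2)+[x0,y0];W=plane(n,ct,56)[:,:2].astype(np.float32);print("mag",n,cv2.minEnclosingCircle(W),np.nanmedian(z[m>0]))
H=max(x.shape[0] for x in o);o=[cv2.copyMakeBorder(x,0,H-x.shape[0],0,0,0) for x in o]
cv2.imwrite("pics/c1.png",np.hstack(o))
```

```text
[544.02377223  88.05476763 310.50807419] [ 3.14149139e+00 -4.76401782e-04 -5.00709128e-04] 0.8246281320580146
mag scene ((453.5330810546875, 9.28878402709961), 23.032817840576172) 57.65600975567088
mag top ((452.5180969238281, 8.549777030944824), 19.558435440063477) 55.30652065809784
```

View pics/c1.png

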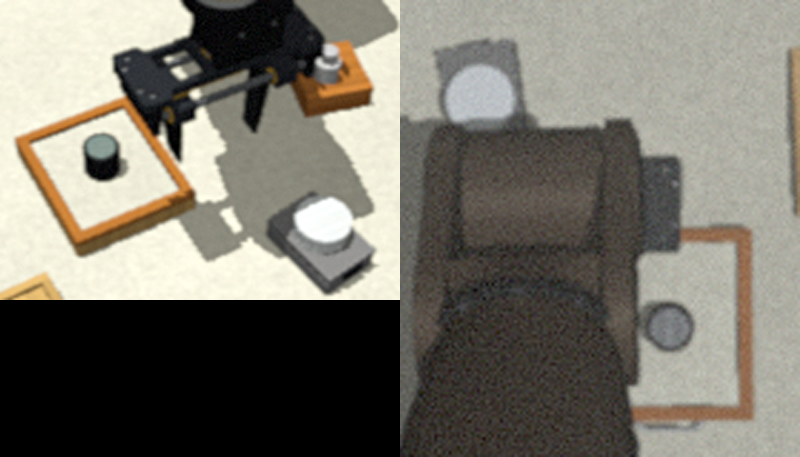

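The left crop shows the magnifier standing upright mid-board; vision puts it at (453,9). The tin still sits on the case, at (322,222) in the crop. I'll take the tin now.

Request:
arm_command(
  rows=[
    [[0.15,-0.13,0.03,0,0,0,1],[0.32,-0.27,0.08,0,0,0,1],[0.48,-0.4,0.14,0,0,0,1],[0.59,-0.49,0.2,0,0,0,1],[0.631,-0.527,0.25,0,0,0,1],[0.631,-0.527,0.25,0,0,0,1],[0.631,-0.527,0.25,0,0,0,1],[0.631,-0.527,0.25,0,0,0,1]],
  ],
)

```text
t: 15.5
eef_pos: [637.1, 165.3, 273.1]
tcp_rot: [3.141, 0.001, -0.001]
ft_force: [0.1, -0.1, -0.4]
opening: 1.007
grip_force: 0.0
```

Request:
arm_command(
  rows=[
    [[0.011,-0.012,0.06,0,0,0,1],[0.011,-0.012,0.14,0,0,0,1],[0.011,-0.012,0.22,0,0,0,1],[0.011,-0.012,0.27,0,0,0,1],[0.011,-0.012,0.3,0,0,0,1],[0.011,-0.012,0.31,0,0,0,1],[0.011,-0.012,0.31,0,0,0,0.6],[0.011,-0.012,0.31,0,0,0,0.4],[0.011,-0.012,0.31,0,0,0,0.3]],
  ],
)

```text
t: 16.25
eef_pos: [639.6, 167.9, 226.7]
tcp_rot: [-3.142, -0.001, -0.0]
ft_force: [0.3, -0.2, -0.3]
opening: 0.847
grip_force: 0.0
```

Request:
arm_command(
  rows=[
    [[0,0,0,0,0,0,0.25],[0,0,0,0,0,0,0.2],[0,0,0,0,0,0,0.1],[0,0,0,0,0,0,-1],[0,0,0,0,0,0,-1],[0,0,0,0,0,0,-1]],
  ],
)

```text
t: 16.75
eef_pos: [639.5, 167.9, 226.4]
tcp_rot: [3.142, -0.0, -0.0]
ft_force: [-0.4, -0.4, 3.7]
opening: 0.6
grip_force: 30.0
```

Request:
arm_command(
  rows=[
    [[0,0,-0.03,0,0,0,-1],[0,0,-0.1,0,0,0,-1],[0,0,-0.22,0,0,0,-1],[0,0,-0.36,0,0,0,-1],[0,0,-0.5,0,0,0,-1],[0,0,-0.6,0,0,0,-1]],
  ],
)

```text
t: 17.25
eef_pos: [639.6, 167.9, 318.9]
tcp_rot: [-3.141, -0.002, -0.0]
ft_force: [0.2, 0.3, -0.5]
opening: 0.599
grip_force: 30.0
```

Request:
arm_command(
  rows=[
    [[-0.02,0.05,0,0,0,0,-1],[-0.06,0.16,0,0,0,0,-1],[-0.14,0.34,0,0,0,0,-1],[-0.22,0.54,0,0,0,0,-1],[-0.31,0.76,0,0,0,0,-1],[-0.4,0.976,0,0,0,0,-1]],
  ],
)

```text
t: 17.75
eef_pos: [578.2, 20.1, 315.7]
tcp_rot: [3.141, 0.001, 0.0]
ft_force: [0.2, -0.4, -1.4]
opening: 0.596
grip_force: 30.0
```

Request:
arm_command(
  rows=[
    [[-0.09,0.2,0,0,0,0,-1],[-0.17,0.4,0,0,0,0,-1],[-0.25,0.6,0,0,0,0,-1],[-0.32,0.79,0,0,0,0,-1],[-0.4,0.976,0,0,0,0,-1]],
  ],
)

```text
t: 18.17
eef_pos: [518.2, -126.5, 315.9]
tcp_rot: [-3.142, 0.0, -0.001]
ft_force: [0.2, -0.1, -0.8]
opening: 0.6
grip_force: 30.0
```

Request:
arm_command(
  rows=[
    [[-0.09,0.2,0,0,0,0,-1],[-0.17,0.4,0,0,0,0,-1],[-0.25,0.6,0,0,0,0,-1],[-0.32,0.78,0,0,0,0,-1],[-0.37,0.91,0,0,0,0,-1],[-0.4,0.976,0,0,0,0,-1],[-0.4,0.976,0,0,0,0,-1],[-0.4,0.976,0,0,0,0,-1],[-0.4,0.976,0,0,0,0,-1]],
  ],
)

```text
t: 18.92
eef_pos: [459.5, -270.4, 316.1]
tcp_rot: [-3.141, 0.0, 0.0]
ft_force: [0.4, 1.2, -0.6]
opening: 0.604
grip_force: 30.0
```

Request:
arm_command(
  rows=[
    [[0,0.003,0.06,0,0,0,-1],[0,0.003,0.15,0,0,0,-1],[0,0.003,0.25,0,0,0,-1],[0,0.003,0.34,0,0,0,-1],[0,0.003,0.41,0,0,0,-1],[0,0.003,0.44,0,0,0,-1],[0,0.003,0.447,0,0,0,-1],[0,0.003,0.447,0,0,0,-1]],
  ],
)

```text
t: 19.58
eef_pos: [459.6, -271.5, 249.1]
tcp_rot: [-3.141, 0.0, 0.0]
ft_force: [-0.5, 0.5, -0.9]
opening: 0.598
grip_force: 30.0
```

Request:
arm_command(
  rows=[
    [[0,0,0.006,0,0,0,-1],[0,0,0.012,0,0,0,-1],[0,0,0.016,0,0,0,-1],[0,0,0.02,0,0,0,-1],[0,0,0.02,0,0,0,-1]],
  ],
)

```text
t: 20.0
eef_pos: [459.4, -271.7, 246.3]
tcp_rot: [3.141, -0.0, -0.0]
ft_force: [0.4, -0.6, -1.9]
opening: 0.603
grip_force: 30.0
```

Request:
arm_command(
  rows=[
    [[0,0,0.004,0,0,0,-1],[0,0,0.007,0,0,0,-1],[0,0,0.007,0,0,0,-1]],
  ],
)

```text
t: 20.25
eef_pos: [459.4, -271.7, 245.1]
tcp_rot: [3.142, -0.0, -0.0]
ft_force: [0.2, -0.0, -1.4]
opening: 0.599
grip_force: 30.0
```

Request:
arm_command(
  rows=[
    [[0,0,0.003,0,0,0,-1],[0,0,0.005,0,0,0,-1],[0,0,0.005,0,0,0,-1]],
  ],
)

```text
t: 20.5
eef_pos: [459.4, -271.7, 244.4]
tcp_rot: [3.141, -0.0, -0.0]
ft_force: [-0.1, -0.1, 0.2]
opening: 0.603
grip_force: 30.0
```

Request:
arm_command(
  rows=[
    [[0,0,0.003,0,0,0,-1],[0,0,0.003,0,0,0,0.22],[0,0,0.003,0,0,0,0.26],[0,0,0.003,0,0,0,0.35],[0,0,0.003,0,0,0,0.55],[0,0,0.003,0,0,0,0.55],[0,0,-0.06,0,0,0,0.55],[0,0,-0.2,0,0,0,0.55],[0,0,-0.4,0,0,0,0.55],[0,0,-0.6,0,0,0,0.55]],
  ],
)

```text
t: 21.33
eef_pos: [459.3, -271.6, 335.6]
tcp_rot: [-3.141, 0.001, -0.0]
ft_force: [0.4, -0.4, 0.4]
opening: 0.774
grip_force: 0.0
```

Request:
arm_command(
  rows=[
    [[0.1,-0.2,0,0,0,0,1],[0.2,-0.4,0,0,0,0,1],[0.3,-0.6,0,0,0,0,1],[0.4,-0.8,0,0,0,0,1],[0.48,-0.98,0,0,0,0,1]],
  ],
)

```text
t: 21.75
eef_pos: [532.0, -123.0, 335.3]
tcp_rot: [3.141, -0.001, -0.0]
ft_force: [0.4, 0.8, -0.2]
opening: 0.997
grip_force: 0.0
```

Request:
arm_command(
  rows=[
    [[0.07,-0.2,0,0,0,0,1],[0.14,-0.4,0,0,0,0,1],[0.2,-0.6,0,0,0,0,1],[0.25,-0.8,0,0,0,0,1],[0.3,-0.98,0,0,0,0,1]],
  ],
)

```text
t: 22.17
eef_pos: [576.6, 24.1, 335.1]
tcp_rot: [3.142, -0.0, 0.0]
ft_force: [0.2, -0.3, -0.4]
opening: 1.0
grip_force: 0.0
```

Run:
```python
from h import *
s=state();print(s["eef_pos"],s["tcp_rot"],s["opening"])
o=[]
for n,(a,b,c,d) in(("scene",(120,180,420,330)),("top",(220,200,470,375))):
    im,dd=read_camera(n);cv2.imwrite(f"pics/{n}2.png",im[:,:,::-1]);np.save(f"{n}2.npy",dd);P=cloud(n,dd)
    o.append(cv2.resize(cv2.convertScaleAbs(im[b:d,a:c,::-1],alpha=1.5),None,fx=400/(c-a),fy=400/(c-a),interpolation=cv2.INTER_CUBIC))
    for k,(x0,y0,x1,y1),lo,hi,zz in(("tin",dict(scene=(126,190,214,276),top=(400,292,465,370))[n],66,90,74),("pan",dict(scene=(126,190,214,276),top=(400,292,465,370))[n],47,90,50),("case",dict(scene=(354,194,416,252),top=(226,216,272,272))[n],26,50,32)):
        z=P[y0:y1,x0:x1,2];m=((z>lo)&(z<hi)).astype(np.uint8)
        if m.sum()>20:
            ct=max(cv2.findContours(m,0,1)[0],key=cv2.contourArea).reshape(-1,2)+[x0,y0];W=plane(n,ct,zz)[:,:2].astype(np.float32);q=cv2.minAreaRect(W);print(k,n,np.round(cv2.minEnclosingCircle(W)[0],1),[np.round(v,1) for v in q],np.nanmedian(z[m>0]).round(1))
H=max(x.shape[0] for x in o);o=[cv2.copyMakeBorder(x,0,H-x.shape[0],0,0,0) for x in o]
cv2.imwrite("pics/d1.png",np.hstack(o))
```

```text
[576.60871051  24.14293779 335.10123386] [ 3.14154627e+00 -3.96893148e-04  1.25745309e-04] 0.9997667755832099
tin scene [ 460.5 -270.5] [array([ 460.1, -270.1]), array([56.2, 63.2]), np.float64(74.0)] 75.1
pan scene [ 456.3 -271.2] [array([ 456.3, -271.4]), array([99.1, 97.9]), np.float64(63.0)] 53.3
case scene [641.1 166.9] [array([642.4, 168.1]), array([101.5,  68.6]), np.float64(9.4)] 33.4
tin top [ 459.2 -270.9] [array([ 460.3, -270.9]), array([54.9, 55.4]), np.float64(0.5)] 72.8
pan top [ 457.8 -272.2] [array([ 458.2, -272.2]), array([96.1, 95.7]), np.float64(89.7)] 52.8
case top [641.  168.1] [array([641.4, 167.4]), array([97.9, 64.2]), np.float64(9.2)] 30.6
```

View pics/d1.png

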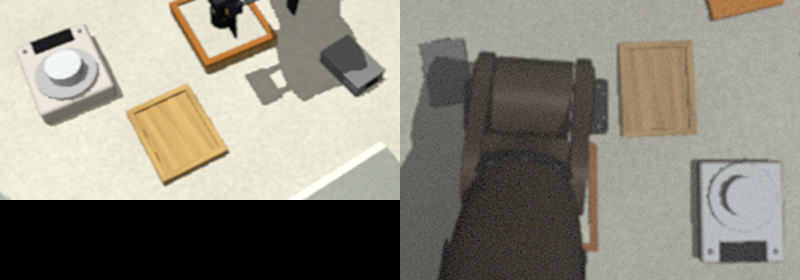

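The tin sits flat and centred on the pan, at (65,68) in the left crop. The case is alone at (352,65), measured at (641,167.5) with yaw 9.3°. I'll take the case.

Request:
arm_command(
  rows=[
    [[0.07,-0.15,0,0,0,-0.005,1],[0.16,-0.35,0,0,0,-0.01,1],[0.25,-0.56,0.05,0,0,-0.016,1],[0.34,-0.76,0.15,0,0,-0.022,1],[0.41,-0.91,0.27,0,0,-0.0258,1],[0.43,-0.956,0.36,0,0,-0.0258,1],[0.43,-0.956,0.4,0,0,-0.0258,1],[0.43,-0.956,0.4,0,0,-0.0258,1],[0.43,-0.956,0.4,0,0,-0.0258,1]],
  ],
)

```text
t: 23.02
eef_pos: [640.8, 164.3, 274.8]
tcp_rot: [3.141, 0.001, 0.16]
ft_force: [0.8, 0.5, -1.2]
opening: 0.999
grip_force: 0.0
```

Request:
arm_command(
  rows=[
    [[0,-0.015,0.06,0,0,0,1],[0,-0.015,0.17,0,0,0,1],[0,-0.015,0.29,0,0,0,1],[0,-0.015,0.39,0,0,0,1],[0,-0.015,0.46,0,0,0,1],[0,-0.015,0.485,0,0,0,1],[0,-0.015,0.493,0,0,0,1],[0,-0.015,0.493,0,0,0,0.7],[0,-0.015,0.493,0,0,0,0.5]],
  ],
)

```text
t: 23.77
eef_pos: [640.9, 167.8, 201.3]
tcp_rot: [3.141, -0.001, 0.162]
ft_force: [-0.4, 0.4, -0.0]
opening: 0.912
grip_force: 0.0
```

Request:
arm_command(
  rows=[
    [[0,0,0,0,0,0,0.4],[0,0,0,0,0,0,0.3],[0,0,0,0,0,0,0.2],[0,0,0,0,0,0,-1],[0,0,0,0,0,0,-1],[0,0,0,0,0,0,-1]],
  ],
)

```text
t: 24.27
eef_pos: [640.7, 167.9, 200.8]
tcp_rot: [3.142, -0.0, 0.162]
ft_force: [-1.3, -0.5, 5.2]
opening: 0.673
grip_force: 30.0
```

Request:
arm_command(
  rows=[
    [[0,0,-0.03,0,0,0,-1],[0,0,-0.1,0,0,0,-1],[0,0,-0.22,0,0,0,-1],[0,0,-0.36,0,0,0,-1],[0,0,-0.46,0,0,0,-1],[0,0,-0.5,0,0,0,-1]],
  ],
)

```text
t: 24.77
eef_pos: [640.9, 167.9, 278.4]
tcp_rot: [3.141, -0.003, 0.162]
ft_force: [0.4, 0.7, -1.4]
opening: 0.672
grip_force: 30.0
```

Request:
arm_command(
  rows=[
    [[-0.01,0.05,0,0,0,0,-1],[-0.04,0.17,0,0,0,0,-1],[-0.08,0.34,0,0,0,0,-1],[-0.125,0.52,0,0,0,0,-1],[-0.168,0.695,0,0,0,0,-1]],
  ],
)

```text
t: 25.18
eef_pos: [632.0, 59.5, 274.3]
tcp_rot: [-3.141, 0.002, 0.162]
ft_force: [-0.5, 0.2, -1.1]
opening: 0.672
grip_force: 30.0
```

Request:
arm_command(
  rows=[
    [[-0.042,0.174,0,0,0,0,-1],[-0.084,0.348,0,0,0,0,-1],[-0.126,0.522,0,0,0,0,-1],[-0.168,0.695,0,0,0,0,-1]],
  ],
)

```text
t: 25.52
eef_pos: [623.9, -47.8, 274.4]
tcp_rot: [-3.141, 0.002, 0.162]
ft_force: [0.3, 0.2, -1.5]
opening: 0.671
grip_force: 30.0
```

Request:
arm_command(
  rows=[
    [[-0.042,0.174,0,0,0,0.004,-1],[-0.084,0.348,0,0,0,0.008,-1],[-0.12,0.5,0,0,0,0.012,-1],[-0.15,0.62,0,0,0,0.016,-1],[-0.168,0.695,0,0,0,0.0188,-1],[-0.168,0.695,0,0,0,0.0188,-1],[-0.168,0.695,0,0,0,0.0188,-1],[-0.168,0.695,0,0,0,0.0188,-1]],
  ],
)

```text
t: 26.18
eef_pos: [616.4, -152.1, 275.1]
tcp_rot: [-3.141, 0.001, 0.045]
ft_force: [0.3, 0.7, -1.8]
opening: 0.672
grip_force: 30.0
```

Request:
arm_command(
  rows=[
    [[0,0,0.06,0,0,0,-1],[0,0,0.15,0,0,0,-1],[0,0,0.24,0,0,0,-1],[0,0,0.32,0,0,0,-1],[0,0,0.37,0,0,0,-1],[0,0,0.39,0,0,0,-1],[0,0,0.397,0,0,0,-1],[0,0,0.397,0,0,0,-1]],
  ],
)

```text
t: 26.85
eef_pos: [616.6, -152.8, 215.9]
tcp_rot: [3.141, -0.0, 0.044]
ft_force: [0.2, -0.6, -0.6]
opening: 0.671
grip_force: 30.0
```

Request:
arm_command(
  rows=[
    [[0,0,0.006,0,0,0,-1],[0,0,0.012,0,0,0,-1],[0,0,0.018,0,0,0,-1],[0,0,0.023,0,0,0,-1],[0,0,0.023,0,0,0,-1]],
  ],
)

```text
t: 27.27
eef_pos: [616.4, -153.0, 212.5]
tcp_rot: [3.141, -0.0, 0.044]
ft_force: [-0.1, 0.0, -0.3]
opening: 0.671
grip_force: 30.0
```

Request:
arm_command(
  rows=[
    [[0,0,0.004,0,0,0,-1],[0,0,0.007,0,0,0,-1],[0,0,0.007,0,0,0,-1]],
  ],
)

```text
t: 27.52
eef_pos: [616.4, -153.0, 211.3]
tcp_rot: [3.142, 0.0, 0.044]
ft_force: [0.5, -0.3, -1.2]
opening: 0.672
grip_force: 30.0
```

Request:
arm_command(
  rows=[
    [[0,0,0.003,0,0,0,-1],[0,0,0.005,0,0,0,-1],[0,0,0.005,0,0,0,-1]],
  ],
)

```text
t: 27.77
eef_pos: [616.4, -153.0, 210.8]
tcp_rot: [3.141, -0.0, 0.044]
ft_force: [-0.6, -0.1, 0.9]
opening: 0.669
grip_force: 30.0
```

Request:
arm_command(
  rows=[
    [[0,0,0.002,0,0,0,-1],[0,0,0.002,0,0,0,0.36],[0,0,0.002,0,0,0,0.4],[0,0,0.002,0,0,0,0.5],[0,0,0.002,0,0,0,0.7],[0,0,0.002,0,0,0,0.7],[0,0,-0.06,0,0,0,0.7],[0,0,-0.2,0,0,0,0.7],[0,0,-0.4,0,0,0,0.7],[0,0,-0.6,0,0,0,0.7]],
  ],
)

```text
t: 28.6
eef_pos: [616.3, -152.9, 301.8]
tcp_rot: [-3.141, 0.001, 0.044]
ft_force: [-1.1, 0.1, 0.8]
opening: 0.851
grip_force: 0.0
```

Request:
arm_command(
  rows=[
    [[-0.1,-0.06,-0.2,0,0,0,0.7],[-0.25,-0.12,-0.4,0,0,0,0.7],[-0.45,-0.18,-0.6,0,0,0,0.7],[-0.65,-0.24,-0.75,0,0,0,0.7],[-0.8,-0.3,-0.8,0,0,0,0.7],[-0.8,-0.3,-0.8,0,0,0,0.7],[-0.8,-0.3,-0.8,0,0,0,0.7]],
  ],
)

```text
t: 29.18
eef_pos: [493.8, -112.9, 422.3]
tcp_rot: [3.14, -0.003, 0.044]
ft_force: [0.9, -0.1, 0.3]
opening: 0.854
grip_force: 0.0
```

Run:
```python
from h import *
s=state();print(s["eef_pos"],s["ft_force"],s["qvel"].round(3),s["opening"])
o=[]
for n,(a,b,c,d) in(("scene",(80,110,520,390)),("top",(100,200,530,375))):
    im,dd=read_camera(n);P=cloud(n,dd);h=cv2.convertScaleAbs(im[b:d,a:c,::-1],alpha=1.5)
    o.append(cv2.resize(h,None,fx=560/(c-a),fy=560/(c-a),interpolation=cv2.INTER_CUBIC)[:360])
    x0,y0,x1,y1=dict(scene=(208,225,298,322),top=(350,215,412,292))[n];z=P[y0:y1,x0:x1,2]
    for lo,hi,zz in((34,60,42),(13.5,60,16)):
        m=((z>lo)&(z<hi)).astype(np.uint8);ct=max(cv2.findContours(m,0,1)[0],key=cv2.contourArea).reshape(-1,2)+[x0,y0];q=cv2.minAreaRect(plane(n,ct,zz)[:,:2].astype(np.float32));print(n,zz,[np.round(v,1) for v in q],np.nanmedian(z[m>0]).round(1))
o=np.vstack(o);cv2.imwrite("pics/e1.png",o[:600]);print(o.shape)
```

```text
[ 493.7772332  -112.90039115  422.26281372] [ 0.86659455 -0.09112869  0.2512281 ] [-0.001  0.054 -0.03   0.002 -0.008 -0.   ] 0.8537461522656055
scene 42 [array([ 618.7, -152. ]), array([103.5,  64.7]), np.float64(2.6)] 43.3
scene 16 [array([ 618.5, -149.9]), array([147.1, 112.5]), np.float64(2.4)] 38.3
top 42 [array([ 617.9, -152.5]), array([98. , 64.4]), np.float64(2.7)] 40.6
top 16 [array([ 618.8, -155.5]), array([103.9,  69.4]), np.float64(4.7)] 39.0
(584, 560, 3)
```

View pics/e1.png

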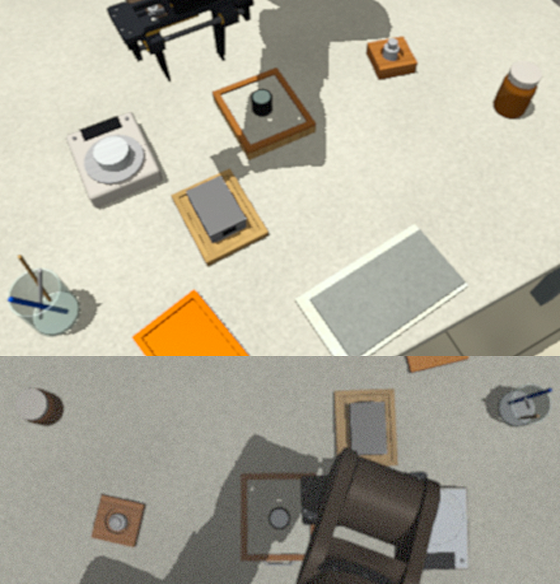

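The weight is in its block, the magnifier is mid-board, the tin is mid-pan, and the case lies flat along the tray (centres within about 3 mm). The beaker and jar are where they were. I'm handing it in.

Request:
arm_command(
  rows=[
    [[0,0,0,0,0,0,0.7],[0,0,0,0,0,0,0.7],[0,0,0,0,0,0,0.7],[0,0,0,0,0,0,0.7]],
  ],
)

```text
t: 29.62
eef_pos: [495.0, -113.4, 420.1]
tcp_rot: [-3.141, 0.001, 0.044]
ft_force: [0.3, -0.2, -0.0]
opening: 0.853
grip_force: 0.0
```

```bash
python3 -c "
from cell import *
print(state()['t'],job_done())"
```

```text
the job is handed in; nothing more can be done
29.6167 None
```

The job is handed in at 29.6 s (no verdict was returned): the weight is in its block's hole, the magnifier in the middle of the board, the tin in the middle of the balance pan and the case flat lengthwise in the tray, with the beaker and jar untouched.

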